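Turn the painting turntable to its stop and snap the lock lever over

ROBOT

A 6-joint arm with a two-finger parallel gripper is mounted at the origin on the work surface. World frame = base frame: x ahead of the robot, y to its left, z up, the work surface at z = 0. Lengths are in mm, angles in rad, forces in N, time in s.
With the tool pointing down it reaches from about 300 to 775 mm from the base axis. Payload 14.6 kg.
Tool frame: the origin (TCP) lies on the centre line of the jaws, within the pads' length; the fingertips stand 22 mm ahead of it and the grasp point (between the pads) lies 3 mm ahead of it (manip.tcp_to_tips is the distance from the TCP to the fingertips, in mm); z points along the fingers, y is the direction in which the jaws open and shut (so a half turn about z gives the same grasp; the last joint's range is limited). The gripper opens to 94 mm and grips with 3 to 60 N. Pads are 16 mm wide; open, the fingers measure 119 mm over their backs; the gripper's body (75 mm by 177 mm) begins 78 mm behind the grasp point.
Start: joints at [1.099, 0.3, 1.521, -0, 1.321, -0.067], TCP at [216.606, 505.541, 200.846] pointing down, gripper open.
Joint ranges: [-3.03, 3.03], [-0.79, 2.21], [0.23, 2.52], [-1.04, 4.18], [0, 3.07], [-2.55, 2.55]. Speed limits (rad/s): [2.22, 2.22, 2.57, 3.14, 3.14, 3.14].

INTERFACE

Orientations are given as [roll, pitch, yaw] about the fixed x, y, z axes, in that order (R = Rz(yaw) Ry(pitch) Rx(roll)).
In Python, from cell import manip, vision, workorder gives the robot as it stands.
- The arm moves only by the tool carry_out, never from a script. Its argument "deltas" is a list of rows, each a list of 3 entries, a list of its own where there are three numbers: the shift along the tool's x, y, z in cm, then the turn about the tool's z in degrees, then the opening, from 0 (shut) to 1 (fully open). A call has 1 to 20 rows; each row shifts and turns the commanded pose from where the row before left it, along the tool's axes as they then stand; what a row does not reach is not made up. A row lasts 1/12 s, in which the tool goes at most 41.7 mm and 7.16 degrees, less where a joint would pass 70% of its speed; a pose out of reach is approached as far as the arm can. A call with a gripper value outside its range is refused whole. The fingers move at their own pace and stop on an object; "grip_force" is the grip in N (left out, the last holds). Time passes only in rows, so rows that do not move let the fingers close. It gives the time, the measured TCP pose, the force and the opening at its end, in the units of the state.
- manip.read_state(): the state, without advancing time (a new reading comes with each control period).
- vision.camera(name): name is "scene" or "side" or "wrist"; returns (picture, depth): 420x560x3 uint8, red, green, blue; 420x560 float32, mm along the optical axis (not along the pixel's ray), 0 where there is no reading.
- vision.calibration(name): a dict with "mtx" (3x3 intrinsics, pixels), "distortion" ([k1, k2, p1, p2, k3] as OpenCV has them; the pictures are not rectified), "eye" and "orientation" of the camera in the world. Camera axes: x right, y down, z forward; pixel columns grow to the right and rows downward; lengths in mm; the calibration is good to about 2 mm. A picture is of the moment at which its call begins: read the wrist's pose just before it. calibration takes no time and is no camera call; for the wrist camera it gives the pose at the moment of the call.
- workorder.sign_off(): hands the job in, once; it reports no verdict.
The state is a dict: "clock": time; "joints": joint angles; "qd": joint speeds; "effort": joint torques, N m; "eef_pos": TCP position; "eef_rot": TCP orientation; "wrist_force": force on the tool from outside, world axes, zero at the start; "moment": the same for the moment, N m; "finger_gap": finger opening in mm.
Only numpy, scipy, OpenCV 4.12 (cv2) and the standard library are available. Lean on these libraries where they do the work, as an engineer would, in place of code of your own. Each camera call takes 0.05 s, during which the arm holds its last target.

TASK

The motorcycle frame on the hobby turntable has wet paint and must not be touched. With your fingertips, push the turntable round by its upright steel peg until it comes up against the side of the black lock block, and only then flip the lock lever on that block over towards the turntable, past its middle, so that it snaps into the locked position. Lift nothing, leave the file, brush rest and paint jar where they lie, and finish with the hand clear of everything.

Things in the scene. Friction and masses are not known exactly. Their poses are not given: they have to be found in the camera images.
- turntable_base: Fixed black foot of the turntable; origin at desk level on the vertical turning axis, z up. Above it a round disc, 240 mm across, top 35 mm above the desk. At the foot's own +y side, outside the disc, the black lock block, 44 mm high, spans x -25 to +45, y +127 to +185 mm in this frame. The lever's pivot is at (15, 155, 52) mm, between two cheeks that rise to 59 mm.
- turntable (a joint): Disc angle, rad: 0 = the steel tongue under the peg touches the -x side of the lock block (hard stop); grows counter-clockwise seen from above, to 1.7. Starts at 0.5 to 1.3, so push it clockwise seen from above. Friction takes about 1.2 N at the peg; it stays where it is left.
- peg_top (a point): Centre of the top of the upright round steel peg on the disc, 12 mm diameter, 35 mm high (35 to 70 mm above the desk), 108 mm from the turntable's axis. A flat steel tongue 14 mm wide runs under it out past the disc's edge to 143 mm from the axis.
- lock_lever (a joint): Lever angle, rad: -0.5 = leaning outward, away from the turntable (unlocked, start); 0 = upright; +0.5 = leaning in towards the turntable (locked). A spring drives it from upright to the nearer end; some 3 N at the tip takes it past the middle. It swings in the plane x = 15 mm of the base frame; its tip moves along the base's -y when locking.
- lever_tip (a point): Top end of the lock lever, 55 mm from its pivot: a round steel stem 8 mm thick whose upper half is a plain aluminium grip 14 mm thick. A short steel arm with a rubber foot points from the pivot towards the disc and comes down over its edge when locked.
- bike_frame: White plastic model motorcycle frame, about 90 mm long, 30 mm wide, its top 73 mm above its foot's underside, on a loose wooden foot 70 x 46 x 8 mm that stands near the middle of the disc. Origin: centre of the foot's underside, z up. Wet paint: not to be touched.
- file: Loose steel file with wooden handle, 195 mm long, 18 mm thick, lying on the desk. Origin under its middle, x along it.
- brush_rest: Loose white ceramic brush rest, 30 x 90 mm, 33 mm high, with four humps. Origin: centre of its underside.
- paint_jar: Loose paint jar, 40 mm diameter, 50 mm high. Origin: centre of its underside.

How it is judged (in metres and radians):
On the way, in this order (a step that is already met when the one before it is completed fails the run):
1. the turntable is against its stop (within 0.05 rad) with the lever still unlocked (value of joint turntable below 0.05 rad and value of joint lock_lever below -0.3 rad), for 0.2 s.
2. the lever has snapped over to its locked end (value of joint lock_lever above 0.42 rad), for 0.2 s.
At the end, for the whole second after the job is handed in: The turntable is within 0.06 rad of its stop, the lever stands beyond 0.42 rad at its locked end, the frame stands upright within 25 mm of the turntable's axis, and file, brush rest and paint jar are within 15 mm of where they were (value of joint turntable below 0.06 rad and value of joint lock_lever above 0.42 rad and horizontal distance between bike_frame and turntable_base below 0.025 m and angle between bike_frame's own z axis and vertical below 0.1 rad and distance of each of file, brush_rest, paint_jar from where it was at the start of the episode below 0.015 m); the robot touches nothing.
It fails at once if the lever was flipped over before the turntable was at its stop, or the turntable left the stop afterwards (value of joint lock_lever above 0 rad and value of joint turntable above 0.08 rad).
It fails at once if the painted frame was touched (contact force between bike_frame and the fingers above 0.3 N or contact force between bike_frame and the arm above 0.3 N).
It fails at once if the painted frame was tipped, lifted or shifted (angle between bike_frame's own z axis and vertical above 0.2 rad or height (world z) of bike_frame above 0.045 m or horizontal distance between bike_frame and turntable_base above 0.03 m).
It fails at once if file, brush rest or paint jar was moved or lifted (distance of any of file, brush_rest, paint_jar from where it was at the start of the episode above 0.02 m).
It also fails if it takes over 50 s, if anything falls off the work surface, if the arm or the gripper's body presses on something with over 40 N, if the wrist force passes 120 N, or if a joint passes its speed limit or range.

## Working session

There is one attempt and no reset: what is moved stays moved. The work goes in short steps, Python scripts to look and compute and a tool call to move; the robot and the scene stay as the last step left them, time stands still between calls to the robot, and variables do not carry over. Pictures are saved under pics/ and viewed, and the job is handed in when it is done.

Besides the shell and the picture viewer there is one more tool, called as name(argument=value, ...), one argument or row to a line, values as JSON. carry_out: Moves the arm, as the interface text tells. Its arguments: {"type":"object","properties":{"deltas":{"type":"array","items":{"type":"array"}},"grip_force":{"type":"number"}},"required":["deltas"]}

```bash
mkdir -p pics; ls; cat > h.py <<'E'
import numpy as np, cv2
from cell import manip, vision, workorder
def shot(name, tag):
    cal=vision.calibration(name)
    im,d=vision.camera(name)
    cv2.imwrite(f'pics/{tag}.png', im[:,:,::-1])
    np.savez(f'pics/{tag}.npz', im=im,d=d,mtx=cal['mtx'],dist=cal['distortion'],eye=cal['eye'],ori=np.array(cal['orientation']))
    return cal,im,d
E
python3 - <<'E'
from h import *
print(manip.read_state())
for n in ('scene','side','wrist'):
    c,im,d=shot(n,n+'0'); print(n,c)
print(manip.tcp_to_tips)
E
```

```text
pics
{'clock': 0.0, 'joints': array([ 1.09937792e+00,  3.00492059e-01,  1.52159734e+00,  2.33432960e-06,
        1.32067555e+00, -6.66152919e-02]), 'qd': array([ 1.30606921e-03, -2.02849984e-03, -1.42335372e-03,  1.74311143e-03,
        5.03797611e-05, -4.05515848e-04]), 'effort': array([ 2.53477401e-04, -5.31809986e+01, -3.52732050e+01,  7.08064903e-02,
        2.44740327e-02, -6.79042205e-05]), 'eef_pos': array([216.4981628 , 505.30448224, 200.26795376]), 'eef_rot': array([-3.14042311e+00, -8.02911514e-05,  2.73678891e+00]), 'wrist_force': array([ 0.12211862, -0.77657007,  0.04108969]), 'moment': array([0.00585693, 0.00484612, 0.06910564]), 'finger_gap': 93.69609041329261}
scene {'mtx': array([[382.73567732,   0.        , 278.15697871],
       [  0.        , 382.73567732, 210.1600724 ],
       [  0.        ,   0.        ,   1.        ]]), 'distortion': array([-0.10051161,  0.        ,  0.        ,  0.        ,  0.        ]), 'eye': array([1111.00049331,  327.75505146,  723.6129522 ]), 'orientation': array([-2.3410118 , -0.00943168,  2.1355896 ])}
side {'mtx': array([[469.41738661,   0.        , 277.14898104],
       [  0.        , 469.41738661, 205.7766058 ],
       [  0.        ,   0.        ,   1.        ]]), 'distortion': array([0.051582, 0.      , 0.      , 0.      , 0.      ]), 'eye': array([ 124.36194477, -455.57620201,  779.13400664]), 'orientation': array([-2.39973188,  0.00364127, -0.77072829])}
wrist {'mtx': array([[337.15304988,   0.        , 277.45348647],
       [  0.        , 337.15304988, 214.27987723],
       [  0.        ,   0.        ,   1.        ]]), 'distortion': array([-0.05209852,  0.        ,  0.        ,  0.        ,  0.        ]), 'eye': array([138.13247382, 539.00085411, 383.00416316]), 'orientation': array([2.84724631e+00, 1.21078658e-03, 1.16713545e+00])}
22.0
```

View pics/scene0.png

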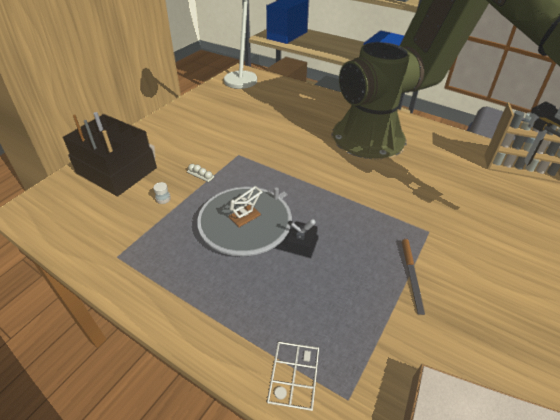

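View pics/side0.png

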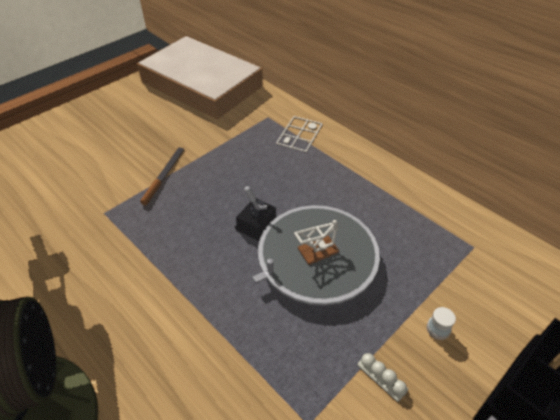

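View pics/wrist0.png

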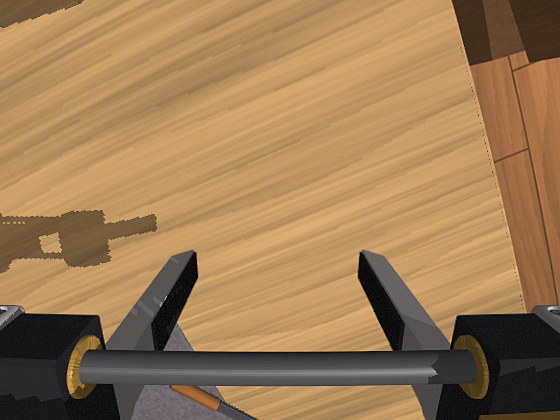

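The scene view shows the disc at about (245,220), the peg and tongue at (278,194), and the lock block at (300,238) with the lever tip near (312,224). In the side view the disc is at (318,253), the peg at (268,263), the lever tip at (247,188) and the block at (257,218). Next I'll measure these.

```bash
cat >> h.py <<'E'
from scipy.spatial.transform import Rotation as Ro
def load(tag): return np.load(f'pics/{tag}.npz')
def cloud(z):
    d=z['d']; h,w=d.shape
    u,v=np.meshgrid(np.arange(w),np.arange(h))
    p=cv2.undistortPoints(np.stack([u,v],-1).reshape(-1,1,2).astype(np.float64),z['mtx'],z['dist']).reshape(h,w,2)
    P=np.dstack([p[...,0]*d,p[...,1]*d,d])
    R=Ro.from_euler('xyz',z['ori']).as_matrix()
    return P@R.T+z['eye']
def proj(z,X):
    R=Ro.from_euler('xyz',z['ori']).as_matrix()
    Xc=(np.atleast_2d(X)-z['eye'])@R
    return cv2.projectPoints(Xc.reshape(-1,1,3),np.zeros(3),np.zeros(3),z['mtx'],z['dist'])[0].reshape(-1,2)
def crop(tag,x0,y0,x1,y1,k,out):
    im=cv2.imread(f'pics/{tag}.png')[y0:y1,x0:x1]
    cv2.imwrite(f'pics/{out}.png',cv2.resize(im,None,fx=k,fy=k,interpolation=cv2.INTER_CUBIC))
E
python3 - <<'E'
from h import *
crop('side0',230,170,390,310,5,'side0c'); crop('scene0',185,170,335,270,5,'scene0c')
for t,pts in (('side0',[(269,262),(262,277),(247,188),(257,210),(300,200),(290,270),(330,282),(290,30)]),('scene0',[(278,194),(312,224),(300,235),(230,240),(300,300),(245,215)])):
    z=load(t);C=cloud(z)
    for u,v in pts: print(t,(u,v),C[v,u].round(1),z['im'][v,u])
E
```

```text
side0 (269, 262) [466.4 -78.   70.1] [150 148 148]
side0 (262, 277) [449.8 -75.6  35.9] [157 154 154]
side0 (247, 188) [546.2  70.2 100.6] [157 157 154]
side0 (257, 210) [543.7  39.7  60. ] [45 47 46]
side0 (300, 200) [668.9  34.6   0.8] [101  97 101]
side0 (290, 270) [ 498.7 -101.4   36.1] [101 103 101]
side0 (330, 282) [ 532.3 -172.9   37.4] [70 72 69]
side0 (290, 30) [1500.4  887.6 -204.7] [114  88  59]
scene0 (278, 194) [471.2 -70.6  51.9] [140 139 137]
scene0 (312, 224) [555.3  74.2  93.3] [149 149 148]
scene0 (300, 235) [568.   52.1  54.5] [83 84 85]
scene0 (230, 240) [657.  -88.7  34.8] [109 114 110]
scene0 (300, 300) [ 6.904e+02  1.262e+02 -5.000e-01] [107 106 110]
scene0 (245, 215) [584.9 -95.3  55.5] [174 163 146]
```

```bash
python3 - <<'E'
from h import *
from scipy.optimize import least_squares
# disc top points: z 30..40 ; circle fit of outer rim
for t in ('side0','scene0'):
    C=cloud(load(t)); x,y,zz=C[...,0],C[...,1],C[...,2]
    m=(zz>29)&(zz<41)&(load(t)['d']>0)&(x>250)&(x<800)&(np.abs(y)<450)
    lab=cv2.connectedComponentsWithStats(m.astype(np.uint8))
    i=1+np.argmax(lab[2][1:,4]); print(t,lab[2][i], np.median(zz[lab[1]==i]))
    P=C[lab[1]==i][:,:2]
    hull=cv2.convexHull(P.astype(np.float32)).reshape(-1,2)
    r=least_squares(lambda q:np.hypot(hull[:,0]-q[0],hull[:,1]-q[1])-120,P.mean(0),loss='soft_l1')
    print(r.x, np.abs(r.fun).mean())
    m2=(zz>60)&(zz<120)&(np.hypot(x-r.x[0],y-r.x[1])<230)
    n,l,s,c=cv2.connectedComponentsWithStats(m2.astype(np.uint8))
    for k in range(1,n):
        q=C[l==k]; print(s[k,:5],q.mean(0).round(1),q.min(0).round(1),q.max(0).round(1))
E
```

```text
side0 [ 253  205  127  100 8215] 35.7120041285267
[ 572.87397601 -105.71951261] 2.146150009319364
[245 186  16  22 131] [548.4  61.1  84. ] [540.5  44.3  60.1] [565.2  78.6 102.8]
[262 202   1   1   1] [566.4  48.9  60. ] [566.4  48.9  60. ] [566.4  48.9  60. ]
[264 202   1   1   1] [569.4  45.9  60.1] [569.4  45.9  60.1] [569.4  45.9  60.1]
[260 204  13   6  56] [557.5  26.2  71. ] [551.9  13.9  60. ] [566.   44.4  81.9]
[252 209   1   1   1] [538.1  48.8  60.2] [538.1  48.8  60.2] [538.1  48.8  60.2]
[254 208   1   1   1] [542.   46.8  61.8] [542.   46.8  61.8] [542.   46.8  61.8]
[255 210   1   1   1] [540.7  42.5  60.1] [540.7  42.5  60.1] [540.7  42.5  60.1]
[258 210   1   1   1] [545.1  38.1  60.1] [545.1  38.1  60.1] [545.1  38.1  60.1]
[295 220  44  31 520] [ 567.1 -107.5   89.8] [ 522.7 -127.    60. ] [609.1 -79.9 111.1]
[318 249   1   1   1] [ 558.9 -116.5   60.9] [ 558.9 -116.5   60.9] [ 558.9 -116.5   60.9]
[267 258   7   8  42] [469.4 -78.3  67.8] [464.7 -83.3  60.9] [475.2 -71.2  72.1]
scene0 [ 197  187   95   69 4346] 34.97979316012447
[ 576.48773093 -104.37712035] 1.8
[... 171 characters left out ...]
1 -69.7  71. ]
[239 207   3   2   3] [ 573.8 -118.4   60.8] [ 571.2 -119.    60.4] [ 577.3 -117.2   60.9]
[237 209   1   2   2] [ 584.6 -119.7   61.3] [ 582.7 -121.2   60.7] [ 586.5 -118.3   61.8]
[242 209   3   3   4] [ 577.7 -107.1   60.6] [ 575.8 -110.8   60.3] [ 579.3 -102.1   61.1]
[247 211   3   2   3] [575.9 -92.2  61.2] [574.8 -93.6  60.3] [578.2 -90.1  62.2]
[243 213   2   2   2] [586.5 -98.4  60.3] [ 585.5 -100.6   60. ] [587.5 -96.1  60.6]
[302 219  14  13  86] [554.6  66.6  85.2] [544.6  49.2  60.1] [560.1  78.6 101.2]
[288 221  12   9  46] [562.3  28.9  70.3] [554.8  15.9  60.4] [568.6  43.   78.7]
[301 235   1   1   1] [571.3  56.4  60.1] [571.3  56.4  60.1] [571.3  56.4  60.1]
```

```bash
python3 - <<'E'
from h import *
# block top z~44 points
for t in ('side0','scene0'):
    C=cloud(load(t)); x,y,zz=C[...,0],C[...,1],C[...,2]
    m=(zz>40)&(zz<49)&(np.hypot(x-560,y-50)<60)
    n,l,s,c=cv2.connectedComponentsWithStats(m.astype(np.uint8)); i=1+np.argmax(s[1:,4])
    P=C[l==i][:,:2].astype(np.float32); print(t,s[i],cv2.minAreaRect(P), P.min(0),P.max(0))
    # fit yaw by block outline of any z>20 points near
    A=np.array([574.7,-105.])
    m=(zz>38)&(zz<48)&(np.hypot(x-560,y-50)<75)&(np.hypot(x-A[0],y-A[1])>126)
    Q=C[m][:,:2]
    best=[]
    for yaw in np.arange(-0.2,0.5,0.01):
        R=np.array([[np.cos(yaw),np.sin(yaw)],[-np.sin(yaw),np.cos(yaw)]])
        q=(Q-A)@R.T
        o=np.maximum(0,np.maximum(-25-q[:,0],q[:,0]-45))+np.maximum(0,np.maximum(127-q[:,1],q[:,1]-185))
        best.append((o.mean(),yaw))
    print(sorted(best)[:5],len(Q))
E
```

```text
side0 [236 202  40  27 500] ((547.73095703125, 47.765926361083984), (71.8741226196289, 58.99727249145508), 14.517279624938965) [507.66727   13.843016] [588.0535    79.139336]
[(np.float64(0.038796974450687596), np.float64(0.24000000000000038)), (np.float64(0.06176814370070346), np.float64(0.2500000000000004)), (np.float64(0.0625691418308698), np.float64(0.23000000000000037)), (np.float64(0.10264030281291209), np.float64(0.2600000000000004)), (np.float64(0.15544398807801557), np.float64(0.2700000000000004))] 531
scene0 [287 226  31  22 339] ((552.0108032226562, 50.28575134277344), (70.6144790649414, 57.52702713012695), 13.848366737365723) [511.8555    19.376862] [590.4211   83.68226]
[(np.float64(0.009366239574314917), np.float64(0.22000000000000036)), (np.float64(0.013194807510363265), np.float64(0.21000000000000035)), (np.float64(0.046928662318266534), np.float64(0.20000000000000034)), (np.float64(0.06342339517026596), np.float64(0.23000000000000037)), (np.float64(0.11189320457782807), np.float64(0.19000000000000034))] 394
```

View pics/side0c.png

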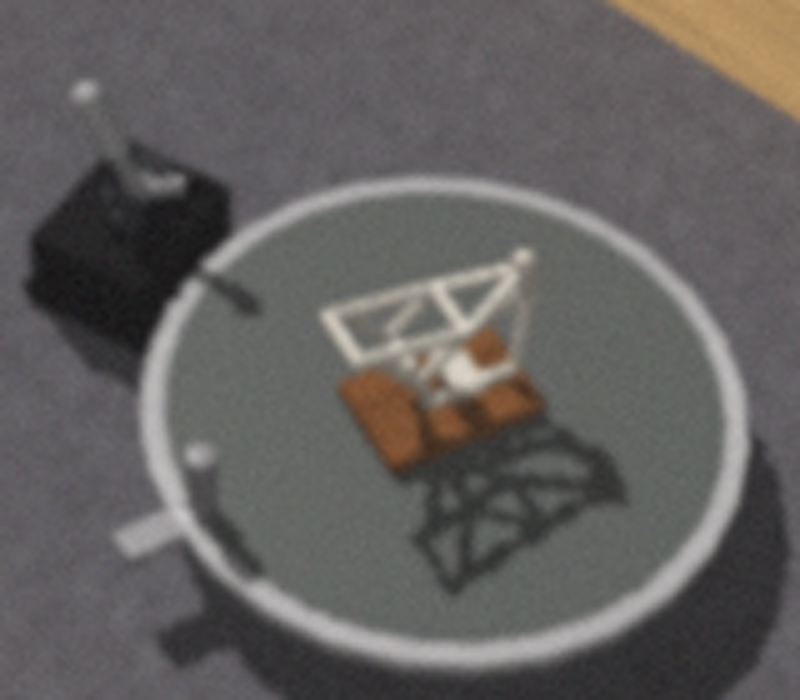

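View pics/scene0c.png

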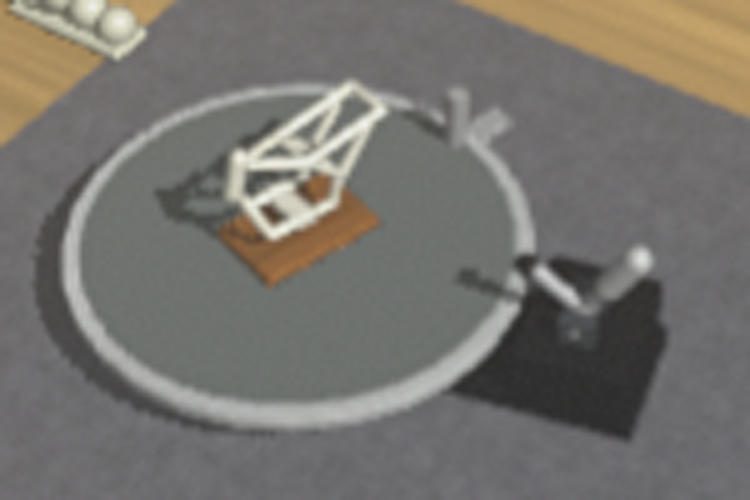

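carry_out(
  deltas=[
    [[-2.3,-2.3,0],0,0],
    [[-2.3,-2.3,0],0,0],
    [[-2.3,-2.3,0],0,0],
    [[-2.3,-2.3,0],0,0],
    [[-2.3,-2.3,0],0,0],
    [[-2.3,-2.3,0],0,0],
    [[-2.3,-2.3,0],0,0],
    [[-2.3,-2.3,0],0,0],
    [[-2.3,-2.3,0],0,0],
    [[-2.3,-2.3,0],0,0],
    [[-2.3,-2.3,0],0,0],
    [[-2.3,-2.3,0],0,0],
    [[-2.3,-2.3,0],0,0],
    [[-2.3,-2.3,0],0,0],
    [[-2.3,-2.3,0],0,0],
    [[-2.3,-2.3,0],0,0],
    [[-2.3,-2.3,0],0,0],
    [[-2.3,-2.3,0],0,0],
    [[-2.3,-2.3,0],0,0],
    [[-2.3,-2.3,0],0,0],
  ],
  grip_force=20,
)

```text
clock: 1.82
eef_pos: [458.5, -100.2, 200.8]
eef_rot: [3.142, -0.0, 2.737]
wrist_force: [-0.1, 0.7, -0.1]
finger_gap: 0.6
```

carry_out(
  deltas=[
    [[0,0,0],-4,0],
    [[0,0,0],-4,0],
    [[0,0,0],0,0],
  ],
)

```text
clock: 2.07
eef_pos: [458.2, -98.9, 200.5]
eef_rot: [3.142, -0.001, 2.879]
wrist_force: [0.1, 0.0, 0.3]
finger_gap: 0.5
```

```bash
python3 - <<'E'
from h import *
s=manip.read_state(); print(s['eef_pos'],s['eef_rot'],s['joints'])
shot('wrist','w1'); z=load('w1'); C=cloud(z); x,y,zz=C[...,0],C[...,1],C[...,2]
m=(z['d']>0)&(zz>60)&(zz<74)&(np.hypot(x-471,y+76)<20)
print(m.sum(),C[m].mean(0),C[m].min(0),C[m].max(0))
m=(zz>31)&(zz<39)&(x<600)
P=C[m][:,:2]
shot('side','s1'); crop('s1',180,120,400,320,3.5,'s1c')
print(s['eef_pos'])
E
```

```text
[458.15354082 -98.88669391 200.48774501] [ 3.14155614e+00 -7.94236933e-04  2.87873242e+00] [-2.90752205e-01  1.18592650e-01  1.74110596e+00  1.49710680e-05
  1.28268899e+00 -1.59869254e+00]
129 [468.85040027 -77.50953508  67.8352754 ] [464.07544824 -83.24294692  60.93854042] [475.07367011 -71.91445846  70.60374896]
[458.15354082 -98.88669391 200.48774501]
```

View pics/w1.png

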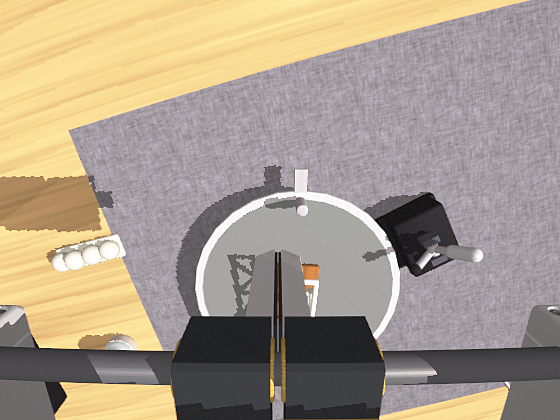

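View pics/s1c.png

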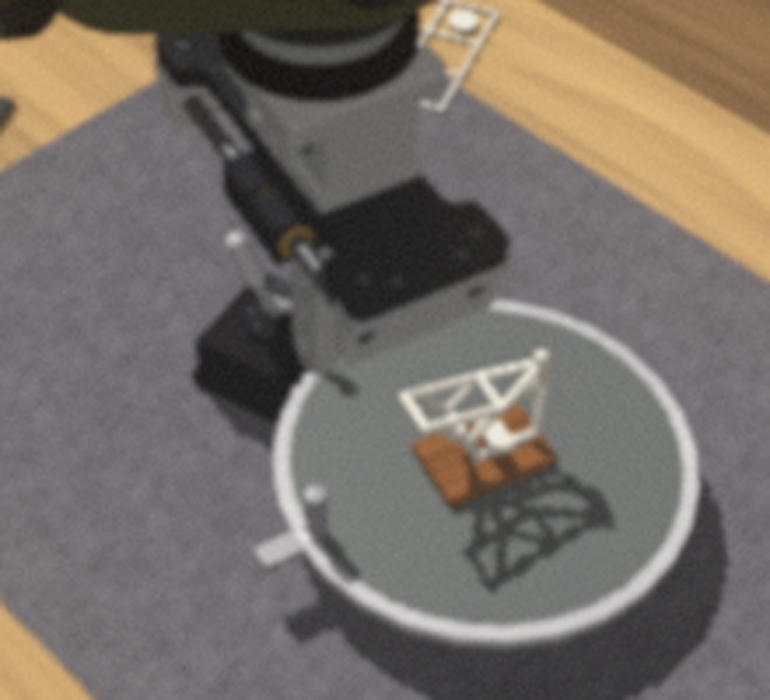

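In the wrist view the shut fingertips are at (280,255), the peg top is at (302,210) and the lever tip is at (478,256). The black finger carriers fill (172–385, 318–420), so I'll check how far down they reach before descending.

```bash
python3 - <<'E'
from h import *
z=load('w1'); C=cloud(z)
R=Ro.from_euler('xyz',[3.14156,-0.0008,2.8787]).as_matrix(); T=np.array([458.15,-98.89,200.49])
L=(C-T)@R
for u,v in [(280,258),(268,258),(290,258),(260,290),(300,290),(300,310),(190,322),(280,325),(370,322),(200,400),(360,400),(100,360),(40,320)]:
    print((u,v),z['d'][v,u].round(0),L[v,u].round(1))
E
```

```text
(280, 258) 186.0 [  8.3   1.4 -11.8]
(268, 258) 182.0 [  9.9  -5.1 -15.2]
(290, 258) 182.0 [  9.7   6.8 -14.9]
(260, 290) 149.0 [ 10.1  -7.7 -50.1]
(300, 290) 149.0 [ 10.2  10.  -50.2]
(300, 310) 134.0 [ 10.1   9.  -65.9]
(190, 322) 85.0 [  34.1  -22.3 -108.8]
(280, 325) 127.0 [  8.3   1.  -73.2]
(370, 322) 404.0 [-156.6  112.2  166.5]
(200, 400) 72.0 [  25.5  -16.9 -125.3]
(360, 400) 74.0 [  24.4   18.4 -124.1]
(100, 360) 78.0 [  29.4  -42.2 -117.9]
(40, 320) 444.0 [-181.9 -323.5  200.7]
```

carry_out(
  deltas=[
    [[-0.6,-1.0,0],0,0],
    [[0,0,2.7],0,0],
    [[0,0,2.7],0,0],
    [[0,0,2.7],0,0],
    [[0,0,2.7],0,0],
    [[0,0,1.4],0,0],
    [[0,0,1.3],0,0],
    [[0,0,0],0,0],
    [[0,0,0],0,0],
  ],
)

```text
clock: 2.92
eef_pos: [461.5, -109.9, 65.9]
eef_rot: [-3.142, -0.001, 2.876]
wrist_force: [-0.1, 0.9, -0.3]
finger_gap: 0.5
```

```bash
python3 - <<'E'
from h import *
s=manip.read_state(); print(s['eef_pos'],s['eef_rot'],s['wrist_force'])
shot('side','s2'); crop('s2',180,120,400,320,3.5,'s2c'); shot('wrist','w2')
E
```

```text
[ 461.47649385 -109.91278594   65.85666929] [-3.14157183e+00 -7.02614091e-04  2.87569082e+00] [-0.13254032  0.90700079 -0.27824408]
```

View pics/s2c.png

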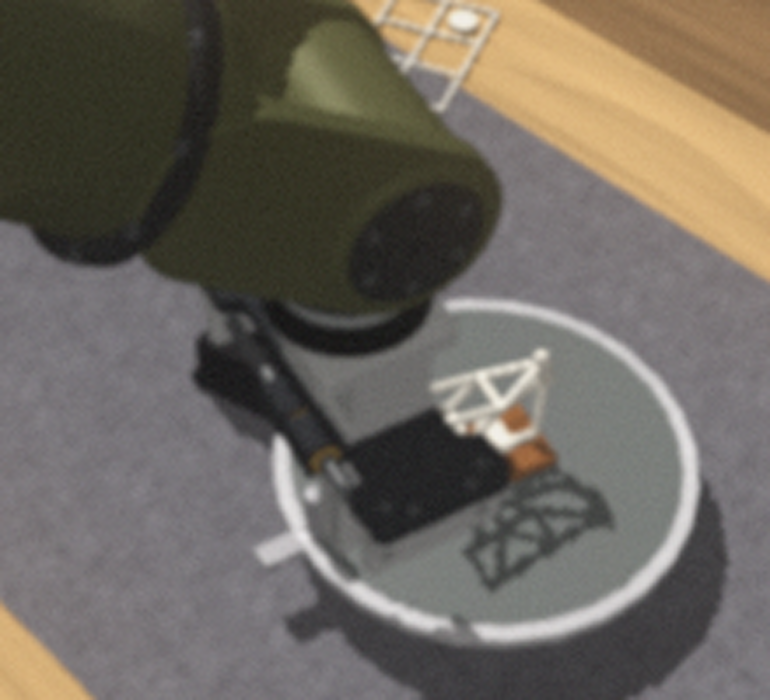

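View pics/w2.png

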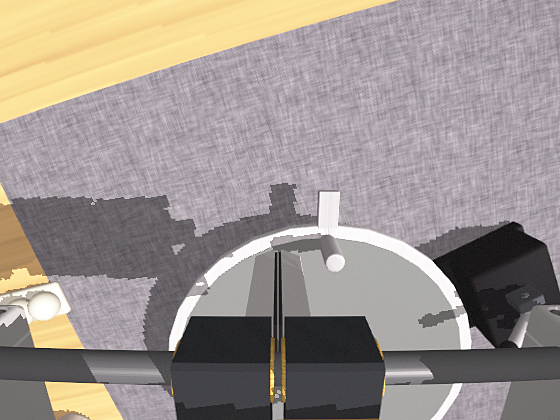

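carry_out(
  deltas=[
    [[0,0.5,0],0,0],
    [[0,0.4,0],0,0],
    [[0,0.3,0],0,0],
    [[0,0.2,0],0,0],
    [[0.05,0.28,0],1.5,0],
    [[0.07,0.47,0],2.5,0],
    [[0.07,0.47,0],2.5,0],
    [[0.07,0.47,0],2.5,0],
    [[0.07,0.47,0],2.5,0],
    [[0,0,0],0,0],
  ],
)

```text
clock: 3.85
eef_pos: [469.5, -74.1, 66.0]
eef_rot: [3.141, 0.0, 2.674]
wrist_force: [-0.4, 0.0, -0.7]
finger_gap: 0.6
```

```bash
python3 - <<'E'
from h import *
s=manip.read_state(); print(s['eef_pos'],s['eef_rot'],s['wrist_force'])
shot('wrist','w3')
z=load('w3'); C=cloud(z); x,y,zz=C[...,0],C[...,1],C[...,2]
r=np.hypot(x-574.7,y+105)
m=(z['d']>0)&(zz>66)&(zz<73)&(r>95)&(r<120)
q=C[m]; print(m.sum(),np.median(q,0), np.degrees(np.arctan2(np.median(q[:,1])+105,np.median(q[:,0])-574.7)))
E
```

```text
[469.51338372 -74.0648058   65.98249098] [3.14146607e+00 1.97510980e-04 2.67436457e+00] [-0.43353094  0.0188113  -0.68174446]
47 [461.83631725 -69.9841253   71.36042121] 162.76353501177357
```

View pics/w3.png

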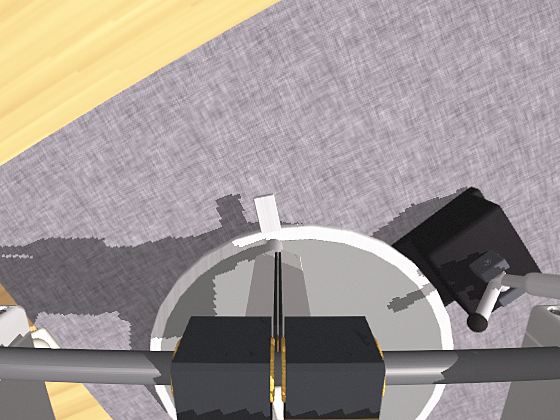

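The wrist view shows the peg top at (275,240), directly outboard of the fingertips at (280,252). That's odd: the contact force is about zero and the disc may not have turned. I'll check the geometry before moving again.

```bash
python3 - <<'E'
from h import *
z=load('w3')
R=Ro.from_euler('xyz',[3.1415,0.0002,2.67436]).as_matrix(); T=np.array([469.51,-74.06,65.98])
C=cloud(z); L=(C-T)@R
for p in [(8,0,22),(0,0,22),(8,12,22),(8,-12,22),(8,0,0),(8,0,-12)]: print(p,proj(z,R@np.array(p)+T).round(1))
print('axis top',proj(z,[574.7,-105,35]).round(1),'peg0',proj(z,[470.5,-77,70]).round(1))
for v in range(225,300,5):
    print(v,[tuple(L[v,u].round(0)) for u in (260,270,276,280,284,292,300)])
crop('w3',200,180,360,300,5,'w3c')
E
```

```text
(8, 0, 22) [[277.6 236.8]]
(0, 0, 22) [[277.6 248.3]]
(8, 12, 22) [[296.1 236.8]]
(8, -12, 22) [[259.1 236.8]]
(8, 0, 0) [[277.6 250.1]]
(8, 0, -12) [[277.6 258.6]]
axis top [[302.7 371.4]] peg0 [[273.9 269. ]]
225 [(np.float64(13.0), np.float64(-12.0), np.float64(32.0)), (np.float64(13.0), np.float64(-5.0), np.float64(32.0)), (np.float64(13.0), np.float64(-1.0), np.float64(32.0)), (np.float64(12.0), np.float64(2.0), np.float64(34.0)), (np.float64(11.0), np.float64(4.0), np.float64(37.0)), (np.float64(11.0), np.float64(10.0), np.float64(36.0)), (np.float64(11.0), np.float64(15.0), np.float64(36.0))]
230 [(np.float64(9.0), np.float64(-12.0), np.float64(33.0)), (np.float64(9.0), np.float64(-5.0), np.float64(32.0)), (np.float64(9.0), np.float64(-1.0), np.float64(31.0)), (np.float64(9.0), np.float64(2.0), np.float64(31.0)), (np.float64(9.0), np.float64(4.0), np.float64(32.0)), (np.float64(9.0), np.float64(10.0), np.float64(33.0)), (np.float64(9.0), np.float64(15.0), np.float64(33.0))]
235 [(np.float64(5.0), np.float64(-12.0), np.float64(33.0)), (np.float64(6.0), np.float64(-5.0), np.floa
[... 4344 characters left out ...]
, np.float64(-50.0)), (np.float64(8.0), np.float64(-1.0), np.float64(-47.0)), (np.float64(8.0), np.float64(1.0), np.float64(-47.0)), (np.float64(10.0), np.float64(3.0), np.float64(-50.0)), (np.float64(10.0), np.float64(6.0), np.float64(-50.0)), (np.float64(10.0), np.float64(10.0), np.float64(-50.0))]
295 [(np.float64(10.0), np.float64(-8.0), np.float64(-54.0)), (np.float64(10.0), np.float64(-3.0), np.float64(-54.0)), (np.float64(8.0), np.float64(-1.0), np.float64(-52.0)), (np.float64(9.0), np.float64(1.0), np.float64(-52.0)), (np.float64(10.0), np.float64(3.0), np.float64(-54.0)), (np.float64(10.0), np.float64(6.0), np.float64(-54.0)), (np.float64(10.0), np.float64(10.0), np.float64(-54.0))]
```

View pics/w3c.png

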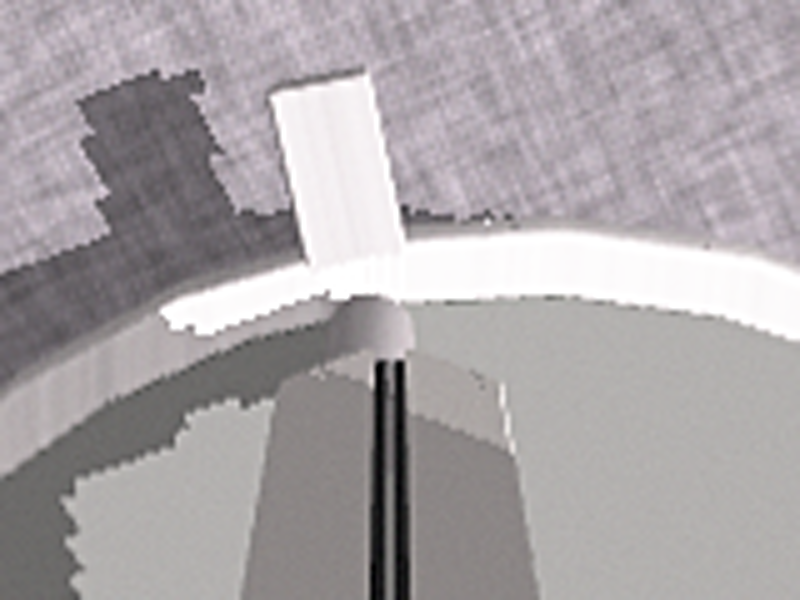

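```bash
python3 - <<'E'
from h import *
shot('scene','c3'); crop('c3',185,130,345,250,5,'c3c')
z=load('c3')
for p in [(470,-77,70),(470,-77,35),(469.5,-74,44),(469.5,-74,66),(469.5,-74,75)]: print(p,((proj(z,p)-[185,130])*5).round(0))
E
```

```text
(470, -77, 70) [[456. 288.]]
(470, -77, 35) [[456. 338.]]
(469.5, -74, 44) [[461. 327.]]
(469.5, -74, 66) [[462. 296.]]
(469.5, -74, 75) [[462. 283.]]
```

View pics/c3c.png

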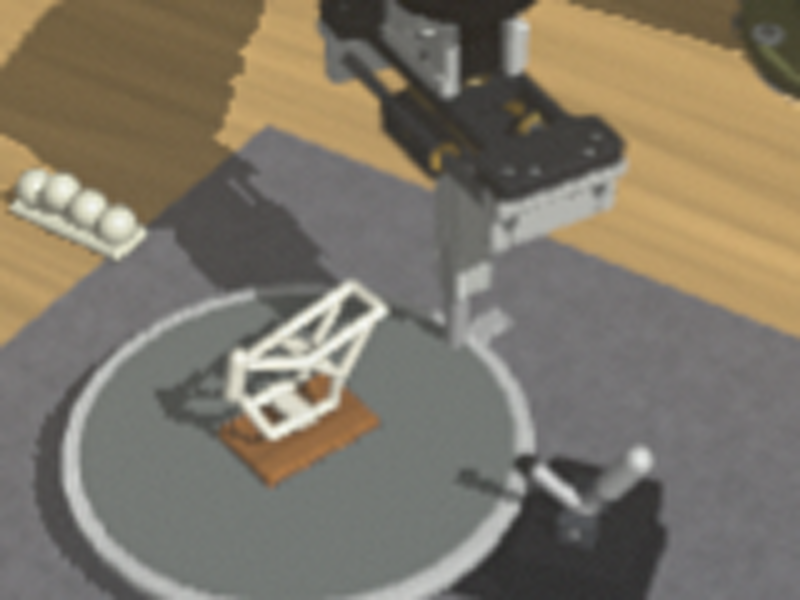

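```bash
python3 - <<'E'
from h import *
z=load('c3'); C=cloud(z)
R=Ro.from_euler('xyz',[3.1415,0.0002,2.67436]).as_matrix(); T=np.array([469.51,-74.06,65.98])
L=(C-T)@R
for U,V in [(455,330),(455,315),(455,300),(455,285),(458,275),(455,260),(455,240),(455,210),(455,190),(520,240),(560,230),(600,205),(530,245),(560,180)]:
    u,v=185+U//5,130+V//5; print((U,V),C[v,u].round(0),'local',L[v,u].round(0))
E
```

```text
(455, 330) [477. -73.  48.] local [-6.  4. 18.]
(455, 315) [478. -73.  59.] local [-7.  5.  7.]
(455, 300) [476. -74.  68.] local [-6.  3. -2.]
(455, 285) [484. -69.  87.] local [-11.  12. -21.]
(458, 275) [482. -70.  91.] local [-10.   9. -25.]
(455, 260) [482. -70. 101.] local [-10.   9. -35.]
(455, 240) [483. -70. 115.] local [-10.  10. -49.]
(455, 210) [482. -70. 133.] local [-10.   9. -67.]
(455, 190) [484. -69. 148.] local [-11.  11. -82.]
(520, 240) [522. -10. 168.] local [ -18.   81. -102.]
(560, 230) [320. -99.  -3.] local [123. -89.  68.]
(600, 205) [483.  10. 171.] local [  26.   81. -105.]
(530, 245) [ 347. -103.    3.] local [ 96. -81.  63.]
(560, 180) [512.   4. 202.] local [  -3.   89. -136.]
```

The scene view confirms it: the fingertips, at about (455,288) in the crop, sit just above the peg top. So the real tips are about 5 mm *behind* the reported TCP, where the documentation says 22 mm ahead. The finger passed over the peg without touching it. I'll back off and push again with the TCP 26 mm lower.

carry_out(
  deltas=[
    [[0,0,-1.0],0,0],
    [[-0.15,-1.0,0],-5.8,0],
    [[0,-1.0,0],-5.7,0],
    [[0,-1.0,0],0,0],
    [[0,0,0],0,0],
    [[0,0,1.5],0,0],
    [[0,0,1.2],0,0],
    [[0,0,0.9],0,0],
    [[0,0,0],0,0],
    [[0,0,0],0,0],
  ],
)

```text
clock: 4.78
eef_pos: [459.9, -103.3, 39.9]
eef_rot: [3.142, -0.001, 2.875]
wrist_force: [0.3, 0.6, 0.2]
finger_gap: 0.3
```

```bash
python3 - <<'E'
from h import *
s=manip.read_state(); print(s['eef_pos'],s['eef_rot'],s['wrist_force'])
shot('wrist','w4'); shot('scene','c4'); crop('c4',185,130,345,250,5,'c4c')
E
```

```text
[ 459.91747616 -103.25894034   39.87002642] [ 3.14154994e+00 -7.09705479e-04  2.87513924e+00] [0.26583375 0.55594995 0.24437034]
```

View pics/w4.png

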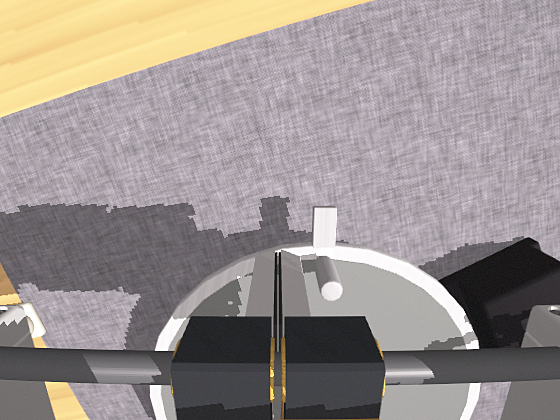

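View pics/c4c.png

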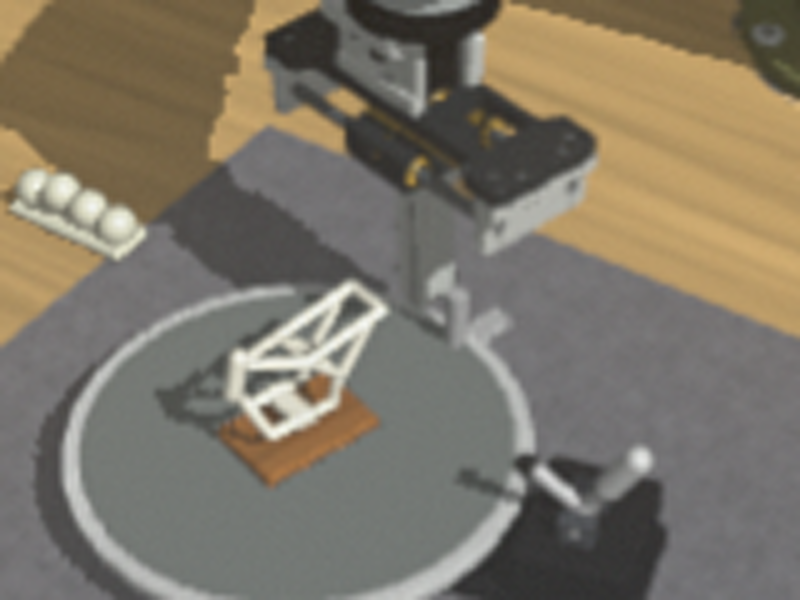

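Now the fingertips sit beside the peg, on its trailing side: in the wrist view the peg is at (330,290) and the fingers at (280,255). Starting the push.

carry_out(
  deltas=[
    [[-0.2,0.4,0],0,0],
    [[0,0.3,0],0,0],
    [[0,0.2,0],0,0],
    [[0.03,0.19,0],1,0],
    [[0.05,0.28,0],1.5,0],
    [[0.06,0.38,0],2,0],
    [[0.07,0.47,0],2.5,0],
    [[0.07,0.47,0],2.5,0],
    [[0.06,0.38,0],2,0],
    [[0,0,0],0,0],
  ],
)

```text
clock: 5.72
eef_pos: [468.6, -73.1, 40.0]
eef_rot: [3.141, 0.0, 2.674]
wrist_force: [0.1, 0.4, 0.5]
finger_gap: 0.4
```

```bash
python3 - <<'E'
from h import *
s=manip.read_state(); print(s['eef_pos'],s['eef_rot'],s['wrist_force'])
shot('wrist','w5'); shot('scene','c5'); crop('c5',185,130,345,250,5,'c5c')
E
```

```text
[468.58364536 -73.11555113  39.96138393] [3.14149823e+00 1.61065809e-04 2.67370729e+00] [0.1275815  0.35569907 0.45135039]
```

View pics/w5.png

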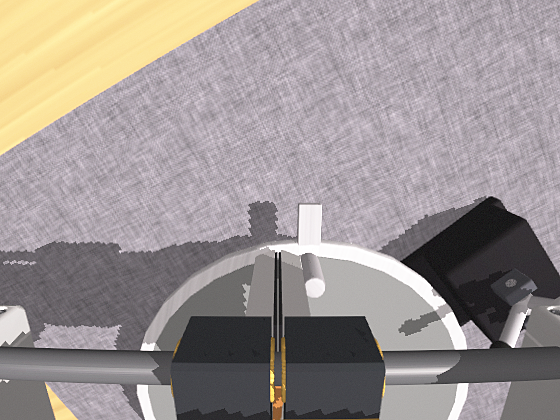

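View pics/c5c.png

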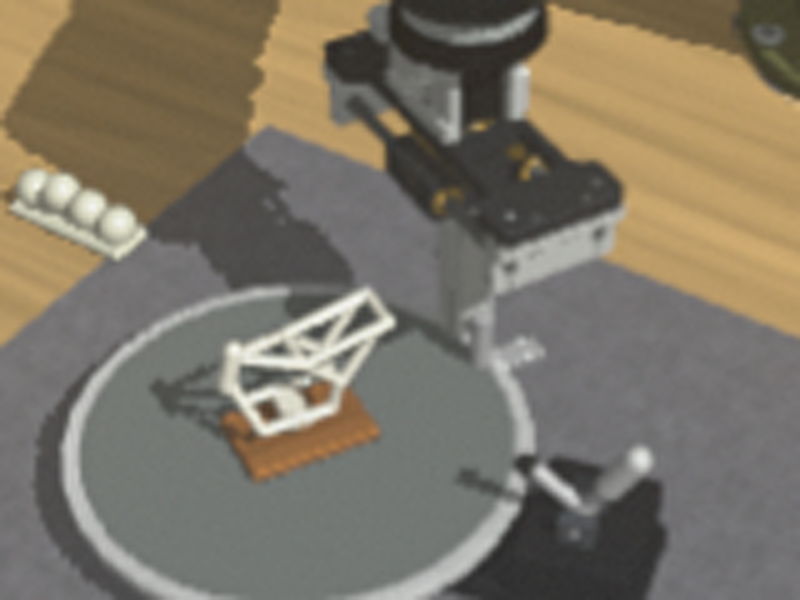

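carry_out(
  deltas=[
    [[0.05,0.28,0],1.5,0],
    [[0.07,0.47,0],2.5,0],
    [[0.07,0.47,0],2.5,0],
    [[0.07,0.47,0],2.5,0],
    [[0.07,0.47,0],2.5,0],
    [[0.07,0.47,0],2.5,0],
    [[0.07,0.47,0],2.5,0],
    [[0.07,0.47,0],2.5,0],
    [[0.07,0.47,0],2.5,0],
    [[0.07,0.47,0],2.5,0],
    [[0.07,0.47,0],2.5,0],
    [[0.05,0.28,0],1.5,0],
    [[0,0,0],0,0],
  ],
)

```text
clock: 6.9
eef_pos: [495.5, -28.3, 39.8]
eef_rot: [-3.141, -0.0, 2.187]
wrist_force: [-0.5, 0.1, 0.5]
finger_gap: 0.3
```

```bash
python3 - <<'E'
from h import *
s=manip.read_state(); print(s['eef_pos'],s['eef_rot'],s['wrist_force'])
shot('wrist','w6'); shot('scene','c6'); crop('c6',185,130,345,250,5,'c6c')
E
```

```text
[495.54664221 -28.32280231  39.78606589] [-3.14149619e+00 -1.33521217e-04  2.18674992e+00] [-0.52784729  0.10604162  0.50943534]
```

View pics/w6.png

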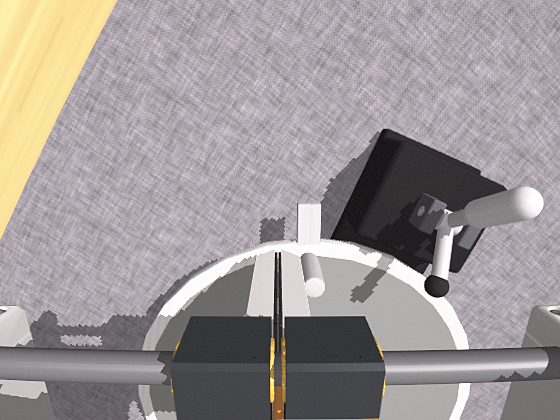

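View pics/c6c.png

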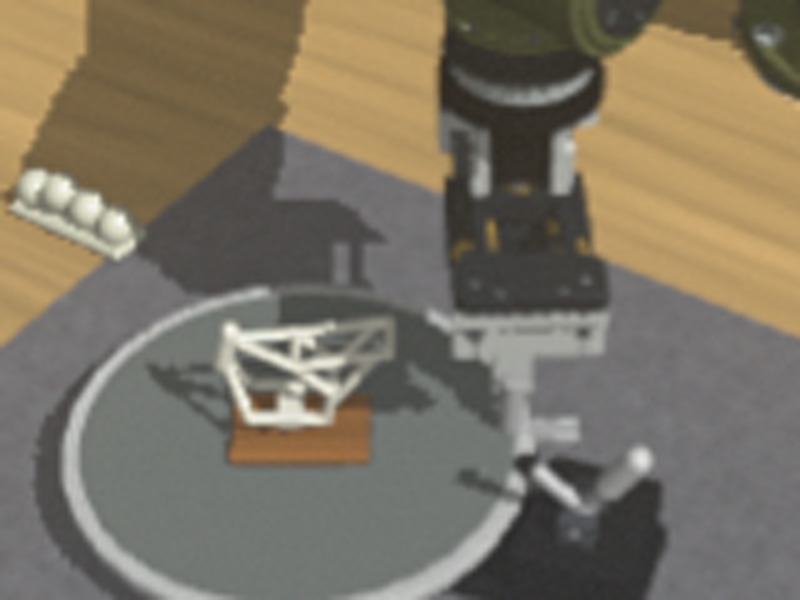

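The tongue, with its right edge at (320,235), is nearly at the block corner at (333,235). Finishing slowly while watching the force.

carry_out(
  deltas=[
    [[0.06,0.38,0],2,0],
    [[0.06,0.38,0],2,0],
    [[0.04,0.28,0],1.5,0],
    [[0.03,0.19,0],1,0],
    [[0.03,0.19,0],1,0],
    [[0.02,0.1,0],0.5,0],
    [[0,0,0],0,0],
  ],
)

```text
clock: 7.58
eef_pos: [507.1, -18.4, 39.8]
eef_rot: [-3.142, -0.0, 2.047]
wrist_force: [-0.7, 0.0, 0.3]
finger_gap: 0.5
```

```bash
python3 - <<'E'
from h import *
s=manip.read_state(); print(s['eef_pos'],s['eef_rot'],s['wrist_force'])
shot('wrist','w7'); crop('w7',220,180,380,300,5,'w7c')
E
```

```text
[507.06088498 -18.35040211  39.80029929] [-3.14157808e+00 -4.21786355e-05  2.04736670e+00] [-0.70804787  0.01906307  0.29872478]
```

View pics/w7c.png

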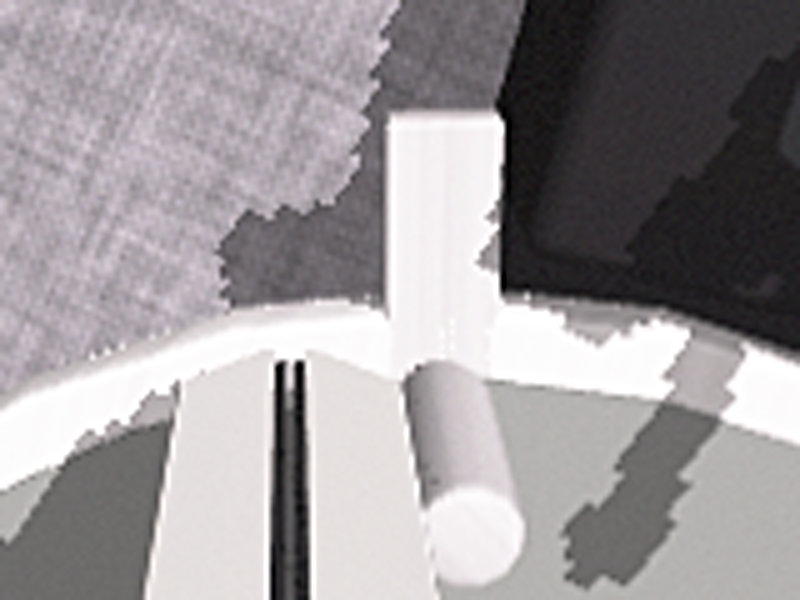

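carry_out(
  deltas=[
    [[0.02,0.1,0],0.5,0],
    [[0.02,0.1,0],0.5,0],
    [[0,0,0],0,0],
  ],
)

```text
clock: 7.88
eef_pos: [508.6, -17.2, 39.8]
eef_rot: [-3.141, 0.0, 2.029]
wrist_force: [-1.8, -2.3, 1.2]
finger_gap: 0.5
```

carry_out(
  deltas=[
    [[0.02,0.1,0],0.5,0],
    [[0,0,0],0,0],
  ],
)

```text
clock: 8.05
eef_pos: [508.7, -17.0, 39.8]
eef_rot: [-3.139, -0.0, 2.021]
wrist_force: [-8.5, -6.8, 4.5]
finger_gap: 0.3
```

carry_out(
  deltas=[
    [[0.02,0.1,0],0.5,0],
    [[0,0,0],0,0],
  ],
)

```text
clock: 8.22
eef_pos: [508.7, -16.8, 39.7]
eef_rot: [-3.137, -0.0, 2.012]
wrist_force: [-15.3, -10.4, 9.6]
finger_gap: 0.4
```

The force has climbed to about 20 N and the finger has stopped moving, so the disc is against its stop. Holding briefly, then backing off and rising.

carry_out(
  deltas=[
    [[0,0,0],0,0],
    [[0,0,0],0,0],
    [[0,-0.2,0],0,0],
    [[0,-0.2,0],0,0],
    [[0,-0.6,0],0,0],
    [[0,-1.0,0],0,0],
    [[0,0,-2.5],0,0],
    [[0,0,-3.0],0,0],
    [[0,0,-3.0],0,0],
    [[0,0,-3.0],0,0],
    [[0,0,0],0,0],
    [[0,0,0],0,0],
  ],
)

```text
clock: 9.22
eef_pos: [492.3, -24.6, 156.0]
eef_rot: [3.139, 0.002, 2.012]
wrist_force: [0.3, -0.1, -0.5]
finger_gap: 0.7
```

```bash
python3 - <<'E'
from h import *
s=manip.read_state(); print(s['eef_pos'],s['eef_rot'],s['wrist_force'],s['joints'])
shot('wrist','w8'); shot('scene','c8'); crop('c8',185,130,345,250,5,'c8c')
z=load('w8');C=cloud(z)
x,y,zz=C[...,0],C[...,1],C[...,2]
r=np.hypot(x-574.7,y+105)
m=(z['d']>0)&(zz>66)&(zz<74)&(r>95)&(r<120)
q=C[m]; print('peg',m.sum(),np.median(q,0).round(1), np.degrees(np.arctan2(np.median(q[:,1])+105,np.median(q[:,0])-574.7)))
m=(z['d']>0)&(zz>75)&(zz<120)&(np.hypot(x-550,y-60)<40); q=C[m]; print('lever',m.sum(),q.mean(0).round(1),q[np.argmax(q[:,2])].round(1), q.min(0).round(1),q.max(0).round(1))
h=q[q[:,2]>95]; print(h.mean(0))
m=(zz>41)&(zz<47)&(np.hypot(x-550,y-50)<60)&(r>124); print(cv2.minAreaRect(C[m][:,:2].astype(np.float32)))
E
```

```text
[492.29815736 -24.63691567 155.99508998] [3.13903416e+00 1.56158740e-03 2.01245267e+00] [ 0.26183206 -0.05647369 -0.54131368] [-1.24353885e-01  2.15088664e-01  1.73677490e+00  5.82303537e-05
  1.18673217e+00 -5.66033964e-01]
peg 145 [524.8  -9.6  68.7] 117.60949685898838
lever 612 [547.   63.5  90.4] [544.  71. 101.] [540.4  20.5  75. ] [563.4  77.5 101. ]
[546.62780763  70.36338421  97.97014549]
((547.79638671875, 47.9543342590332), (69.50636291503906, 57.665794372558594), 13.06139850616455)
```

View pics/w8.png

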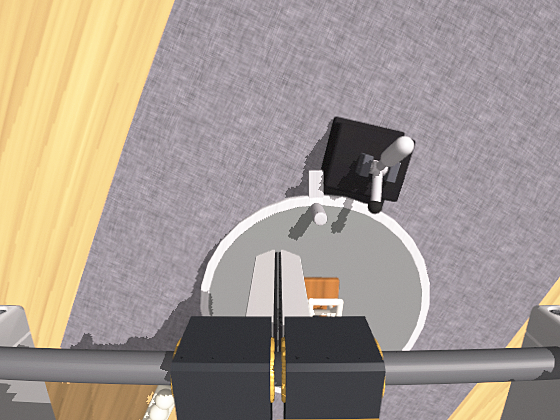

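View pics/c8c.png

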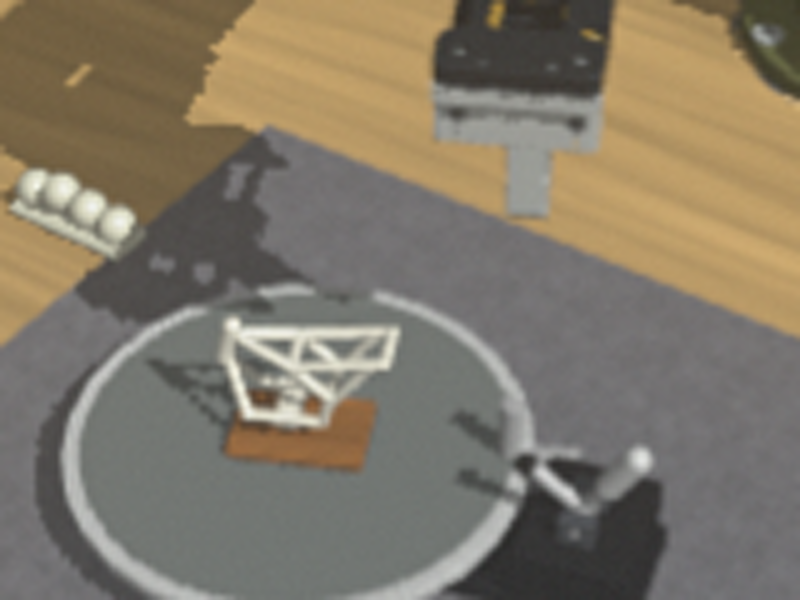

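The disc stayed at its stop: the peg is at 117.6° against an expected ~117°. The lever still leans outward, with its tip at about (546,72,100). Turning the tool and going outboard of the lever.

carry_out(
  deltas=[
    [[0,0,0],6,0],
    [[0,0,0],6.1,0],
    [[2.0,1.4,0],0,0],
    [[2.5,1.7,0],0,0],
    [[2.5,1.7,0],0,0],
    [[2.5,1.7,0],0,0],
    [[1.8,1.2,0],0,0],
    [[0,0,0],0,0],
    [[0,0,0],0,0],
  ],
)

```text
clock: 10.07
eef_pos: [540.6, 103.7, 153.1]
eef_rot: [-3.139, -0.0, 1.803]
wrist_force: [-0.9, -0.7, 0.5]
finger_gap: 0.4
```

```bash
python3 - <<'E'
from h import *
s=manip.read_state(); print(s['eef_pos'],s['eef_rot'],s['wrist_force'],s['joints'])
shot('wrist','w9'); shot('side','s9'); crop('s9',180,100,400,300,3.5,'s9c')
T=s['eef_pos']; y=0.23; ex=np.array([np.cos(y),np.sin(y)]); ey=np.array([-np.sin(y),np.cos(y)])
for A in ([574.7,-105],): print('base xy of TCP',(T[:2]-A)@ex,(T[:2]-A)@ey,'tip base',(np.array([546.5,72])-A)@ex,(np.array([546.5,72])-A)@ey)
E
```

```text
[540.63722824 103.71457867 153.14362151] [-3.13886473e+00 -2.27477874e-04  1.80303927e+00] [-0.85192336 -0.72754849  0.51158167] [ 1.23036017e-01  3.45641367e-01  1.57532086e+00 -7.57180405e-05
  1.22336689e+00 -1.09181359e-01]
base xy of TCP 14.416456582181652 210.98391774647055 tip base 12.89462932657673 178.7679180796437
```

View pics/w9.png

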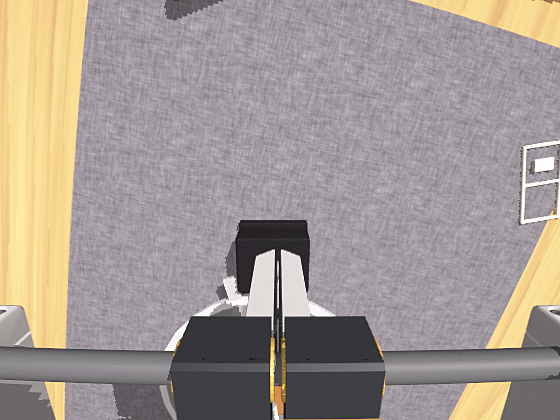

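View pics/s9c.png

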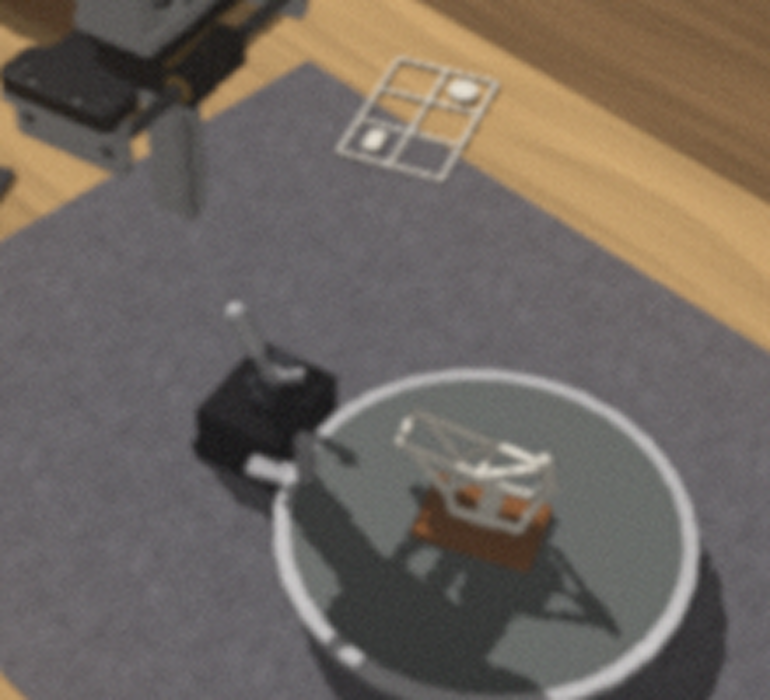

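The side view shows the tongue at (268,468) against the block and the fingers outboard of the lever tip at (235,308). Descending to lever height.

carry_out(
  deltas=[
    [[0,0,2.0],0,0],
    [[0,0,2.0],0,0],
    [[0,0,2.0],0,0],
    [[0,0,1.5],0,0],
    [[0,0,0],0,0],
    [[0,0,0],0,0],
  ],
)

```text
clock: 10.67
eef_pos: [540.9, 102.4, 79.7]
eef_rot: [-3.14, -0.0, 1.8]
wrist_force: [0.8, -0.0, 0.1]
finger_gap: 0.3
```

```bash
python3 - <<'E'
from h import *
s=manip.read_state(); print(s['eef_pos'],s['eef_rot'],s['wrist_force'])
shot('scene','c10'); crop('c10',240,120,360,220,6,'c10c');shot('side','s10'); crop('s10',180,100,340,220,5,'s10c')
E
```

```text
[540.92602481 102.35193503  79.6717891 ] [-3.14027541e+00 -1.17094629e-04  1.80021094e+00] [ 0.81223985 -0.0054694   0.1108856 ]
```

View pics/s10c.png

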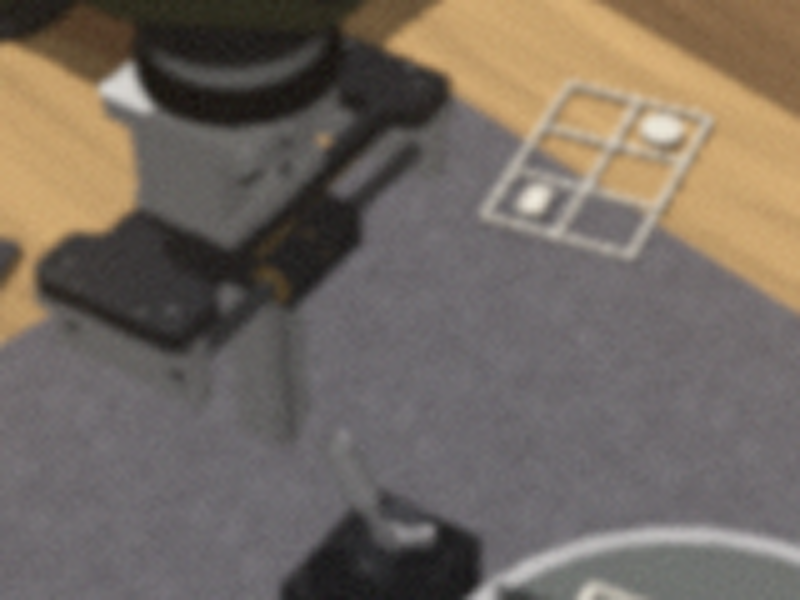

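```bash
python3 -c "
from h import *
crop('c10',240,150,360,270,5,'c10d')"
```

```text
(no output)
```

View pics/c10d.png

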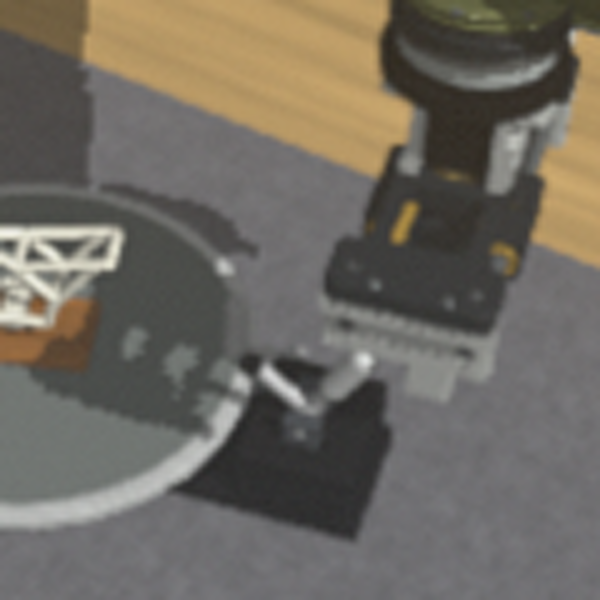

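The fingers are outboard of the lever tip and in line with it. Pushing now.

carry_out(
  deltas=[
    [[0,0,0.4],0,0],
    [[-0.5,0,0],0,0],
    [[-0.5,0,0],0,0],
    [[-0.5,0,0],0,0],
    [[-0.5,0,0],0,0],
    [[-0.5,0,0],0,0],
    [[0,0,0],0,0],
  ],
)

```text
clock: 11.35
eef_pos: [547.3, 78.2, 76.1]
eef_rot: [3.141, -0.0, 1.801]
wrist_force: [-1.1, 1.4, -0.5]
finger_gap: 0.3
```

carry_out(
  deltas=[
    [[-0.5,0,0],0,0],
    [[-0.5,0,0],0,0],
    [[0,0,0],0,0],
  ],
)

```text
clock: 11.6
eef_pos: [549.5, 68.2, 75.9]
eef_rot: [3.142, 0.0, 1.801]
wrist_force: [-0.5, 0.5, 1.0]
finger_gap: 0.6
```

carry_out(
  deltas=[
    [[-0.5,0,0],0,0],
    [[-0.5,0,0],0,0],
    [[0,0,0],0,0],
  ],
)

```text
clock: 11.85
eef_pos: [551.8, 58.4, 75.7]
eef_rot: [-3.141, 0.0, 1.801]
wrist_force: [0.3, 0.0, 0.2]
finger_gap: 0.7
```

```bash
python3 - <<'E'
from h import *
s=manip.read_state(); print(s['eef_pos'],s['eef_rot'],s['wrist_force'])
shot('scene','c11'); crop('c11',240,150,360,270,5,'c11c')
E
```

```text
[551.7992019   58.43159796  75.73911138] [-3.14147211e+00  3.38466493e-04  1.80076780e+00] [0.3326961  0.01012326 0.16136862]
```

View pics/c11c.png

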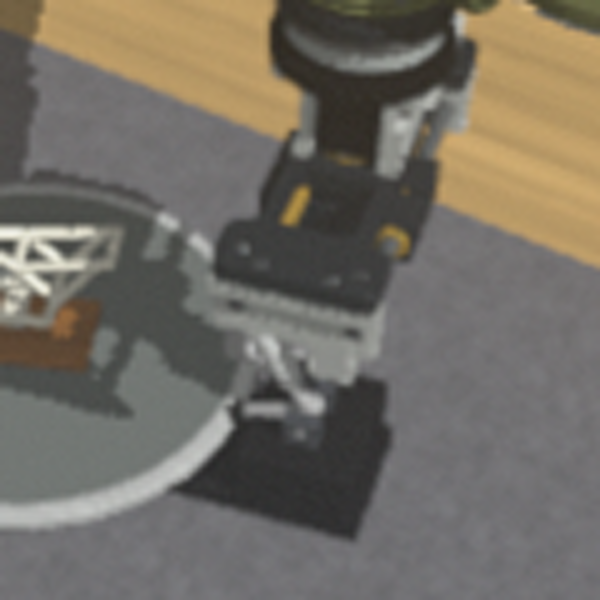

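The lever has snapped over towards the turntable: its tip is at (262,345) and its foot has come down on the disc edge near (240,408). Backing out and up.

carry_out(
  deltas=[
    [[1.0,0,0],0,0],
    [[1.5,0,0],0,0],
    [[1.5,0,0],0,0],
    [[1.5,0,0],0,0],
    [[0,0,-2.5],0,0],
    [[0,0,-3],0,0],
    [[0,0,-3],0,0],
    [[0,0,-3],0,0],
    [[2,-2,0],0,0],
    [[3,-3,0],0,0],
    [[3,-3,0],0,0],
    [[3,-3,0],0,0],
    [[0,0,0],0,0],
    [[0,0,0],0,0],
    [[0,0,0],0,0],
  ],
)

```text
clock: 13.15
eef_pos: [409.0, 194.1, 191.1]
eef_rot: [3.141, 0.0, 1.802]
wrist_force: [0.9, 0.3, 0.1]
finger_gap: 0.5
```

```bash
python3 - <<'E'
from h import *
s=manip.read_state(); print(s['clock'],s['eef_pos'],s['wrist_force'])
shot('scene','c12'); shot('side','s12'); crop('c12',140,140,360,300,3.6,'c12c'); crop('s12',200,140,420,400,2.3,'s12c')
for t in ('s12','c12'):
    z=load(t);C=cloud(z);x,y,zz=C[...,0],C[...,1],C[...,2]
    r=np.hypot(x-574.7,y+105)
    m=(zz>64)&(zz<74)&(r>98)&(r<118)&(x<545); q=C[m]; 
    if len(q): print(t,'peg',np.median(q,0).round(1),np.degrees(np.arctan2(np.median(q[:,1])+105,np.median(q[:,0])-574.7)))
    m=(zz>80)&(zz<112)&(np.hypot(x-552,y-45)<45); q=C[m]
    if len(q): print('lever',len(q),q[q[:,2]>q[:,2].max()-6].mean(0).round(1))
# object shift: compare before/after images
for a,b in (('scene0','c12'),('side0','s12')):
    A,B=load(a)['im'].astype(int),load(b)['im'].astype(int)
    boxes={'scene0':dict(rest=(180,158,220,186),jar=(150,178,175,206),file=(400,235,428,316)),'side0':dict(rest=(352,348,412,404),jar=(424,302,462,342),file=(138,144,190,206))}[a]
    for k,(x0,y0,x1,y1) in boxes.items(): print(a,k,np.abs(A-B)[y0:y1,x0:x1].mean().round(2))
E
```

```text
13.15 [408.98536373 194.06909719 191.11394917] [0.91293559 0.33146815 0.0924253 ]
s12 peg [524.1 -11.9  69.7] 118.5265073484346
lever 68 [557.5  24.5  99.8]
c12 peg [529.   -8.1  68.8] 115.23918847006334
lever 58 [561.7  28.   98. ]
scene0 rest 3.2
scene0 jar 3.68
scene0 file 2.99
side0 rest 6.55
side0 jar 6.81
side0 file 7.79
```

View pics/c12c.png

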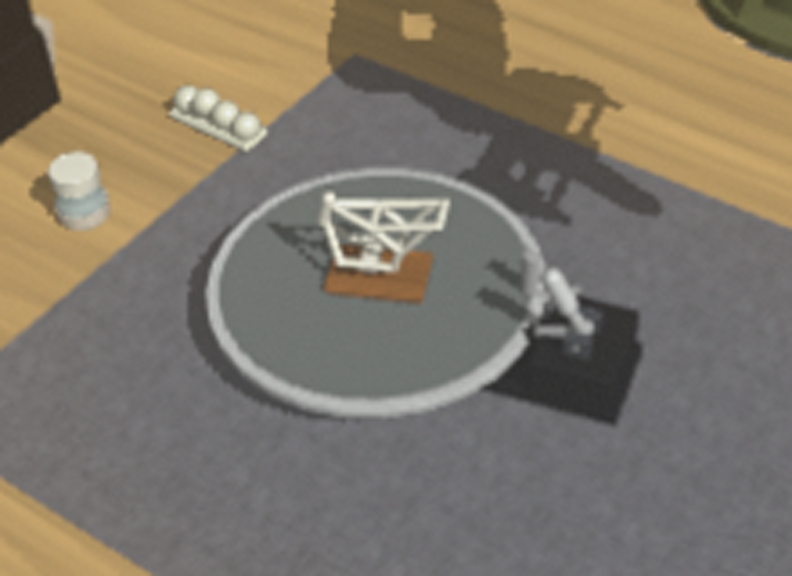

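View pics/s12c.png

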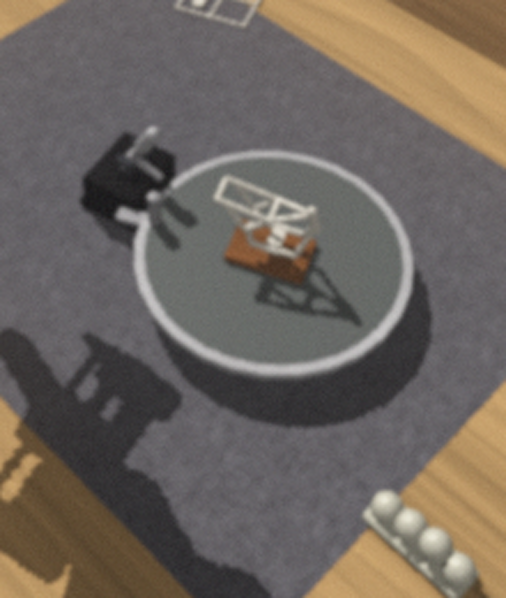

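The lever tip is at about (559,26,99). That is some 24 mm past its pivot towards the disc, an angle of about +0.5 rad. The peg is at the stop angle, the frame is upright near the axis, and the loose items show only image noise. Handing in.

```bash
python3 -c "
from h import *
print(workorder.sign_off())"
```

```text
the job is handed in; nothing more can be done
None
```

The turntable is against its stop and the lever is locked. I pushed the turntable clockwise by its peg with shut fingertips until it met the lock block (about 20 N, no further movement). Then I flipped the lever over towards the disc and withdrew the hand. The job was handed in at about 13 s of the 50 s allowed; no verdict is reported.

**Last checks before handing in:**
- **Turntable:** the peg is at about 117°, which matches the stop angle I worked out. The two cameras differ, reading 118.5° and 115.2°. The tongue looks flush with the block.
- **Lever:** its tip is about 24 mm past the pivot on the disc side, so roughly +0.5 rad, with its foot down on the disc's edge.
- **Frame:** it stands upright near the axis, and nothing came near it.
- **File, brush rest and jar:** before and after pictures differ only by noise.
- **Hand:** it is clear of everything and the wrist force is about 0.

**What disagreed:** the fingertips were about 5 mm behind the reported TCP, not 22 mm ahead as the interface text says. Because of this the first push passed just over the peg without touching it. I spotted it in the wrist and scene pictures and repeated the push 26 mm lower.

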